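# Clear a chassis plate and hold a square in its corner

## Task

Clear the two attenuators off the chassis base plate and stand them upright in the two-cell crate, one in each cell. Then take the engineer's square and press it into the corner between base plate and upright panel, near the middle of the panel's width, until the stock sits flat on the plate and the back edge of the blade lies flat against the panel. Finish while still gripping the square and pushing it firmly (about 10 N) both down on the plate and against the panel; leave the other things on the bench where they are.

Things in the scene. Friction and masses are not known exactly. Their poses are not given: they have to be found in the camera images.
- attenuator_1: coaxial attenuator, white and metal barrel with a blue band, stood on end: 54 mm tall, about 17 mm across (treat it as a square prism of 17 x 16 mm aligned with its x and y axes). 0.07 kg. Loose, starts on the base plate. Origin: centre of its lower end; z up along the barrel.
- attenuator_2: the second attenuator, the same in every way.
- crate: grey plastic crate, fixed to the bench, 56 (x) x 108 (y) x 26 mm high, walls and floor 4 mm, one dividing wall of 4 mm across the middle at y = 0, so two open cells of 48 x 48 mm, their centres at y = +26 and -26 mm. A screw lug sticks out 12 mm at each y end. Origin: centre of the underside.
- chassis: the chassis, fixed to the bench: an aluminium base plate 220 (x) x 130 (y) x 8 mm thick, from x = -108 to +112 mm, lying on the bench, and an upright panel across it near its far end. Origin: bench level under the plate; z up; x points along the plate to the panel.
- base_plate: the base plate of the chassis (same origin and axes as the chassis); its upper face is at z = 8 mm. A 10.5 mm high screw head near each corner, otherwise flat. Friction with the square about 0.6 to 0.8: once the square bears on the plate, part of a push towards the panel is lost to it (less so if it meets the panel first and the plate after).
- upright: the upright panel of the chassis (same origin and axes as the chassis): 80 mm wide in y, 8 mm thick, top at z = 83 mm. Its flat face towards -x is the plane x = 70 mm; gussets stand behind it.
- corner (a point): point in the inner corner where the panel's face meets the plate's upper face, at the middle of the panel's width; axes as the chassis.
- square: engineer's square, steel, 0.28 to 0.42 kg, loose, standing on its stock. Dark stock: bar x = -60 to +56 mm, 20 mm wide (y), 30 mm high, grip it across the width at x = -60 to +35. Bright blade at the +x end: x = +38 to +60 mm, 6 mm thick (y), 80 mm high; its back edge (x = +60) is 4 mm proud of the stock. Origin: bottom, y = 0; x along the stock to the blade, z up along the blade.
- square_heel (a point): point on the square at the bottom of the blade's back edge (x = +60 mm, y = 0, z = 0 of the square); axes as the square.
- heatsink: loose bystander: finned heatsink 34 x 50 x 26 mm, origin under its centre.
- filter_module_1: loose bystander: small screened module, 30 x 42 x 17 mm, origin under its centre.

How it is judged:
On the way, in this order (a step that is already met when the one before it is completed fails the run):
1. both attenuators stand released in the crate, one in each cell, while the square is not yet at the panel (((y of attenuator_1 in the frame of crate between 0.004 and 0.05 m and x of attenuator_1 in the frame of crate between -0.024 and 0.024 m and z of attenuator_1 in the frame of crate between 0 and 0.009 m and angle between each of attenuator_1, attenuator_2's own z axis and vertical below 0.2 rad and y of attenuator_2 in the frame of crate between -0.05 and -0.004 m and x of attenuator_2 in the frame of crate between -0.024 and 0.024 m and z of attenuator_2 in the frame of crate between 0 and 0.009 m) or (y of attenuator_1 in the frame of crate between -0.05 and -0.004 m and x of attenuator_1 in the frame of crate between -0.024 and 0.024 m and z of attenuator_1 in the frame of crate between 0 and 0.009 m and angle between each of attenuator_1, attenuator_2's own z axis and vertical below 0.2 rad and y of attenuator_2 in the frame of crate between 0.004 and 0.05 m and x of attenuator_2 in the frame of crate between -0.024 and 0.024 m and z of attenuator_2 in the frame of crate between 0 and 0.009 m)) and linear speed of each of attenuator_1, attenuator_2 below 0.02 m/s and contact force between each of attenuator_1, attenuator_2 and the fingers below 0.05 N and distance between square_heel and corner above 0.03 m), for 0.2 s.
2. the square is seated in the corner and pressed against plate and panel (x of square_heel in the frame of corner between -0.003 and 0.003 m and z of square_heel in the frame of corner between -0.003 and 0.003 m and y of square_heel in the frame of corner between -0.03 and 0.03 m and angle between the x axis of square and the x axis of chassis, either way round below 0.03 rad and angle between the z axis of square and the z axis of chassis, either way round below 0.03 rad and contact force between square and upright above 2 N and contact force between square and base_plate above 6 N and contact force between square and the fingers above 2 N), for 0.2 s.
At the end, for the whole second after the job is handed in: Attenuators released, at rest in the crate, one per cell, tilt < 0.2 rad. Square gripped (> 2 N); heel within 3 mm of plate and panel faces and 30 mm of panel middle; axes parallel to the chassis within 0.03 rad; > 2 N on panel, > 6 N on plate (all of step 2 and ((y of attenuator_1 in the frame of crate between 0.004 and 0.05 m and x of attenuator_1 in the frame of crate between -0.024 and 0.024 m and z of attenuator_1 in the frame of crate between 0 and 0.009 m and angle between each of attenuator_1, attenuator_2's own z axis and vertical below 0.2 rad and y of attenuator_2 in the frame of crate between -0.05 and -0.004 m and x of attenuator_2 in the frame of crate between -0.024 and 0.024 m and z of attenuator_2 in the frame of crate between 0 and 0.009 m) or (y of attenuator_1 in the frame of crate between -0.05 and -0.004 m and x of attenuator_1 in the frame of crate between -0.024 and 0.024 m and z of attenuator_1 in the frame of crate between 0 and 0.009 m and angle between each of attenuator_1, attenuator_2's own z axis and vertical below 0.2 rad and y of attenuator_2 in the frame of crate between 0.004 and 0.05 m and x of attenuator_2 in the frame of crate between -0.024 and 0.024 m and z of attenuator_2 in the frame of crate between 0 and 0.009 m)) and linear speed of each of attenuator_1, attenuator_2 below 0.02 m/s and contact force between each of attenuator_1, attenuator_2 and the fingers below 0.05 N); the arm keeps its last pose, push and grip.
It fails at once if heatsink moved more than 30 mm (distance of heatsink from where it was at the start of the episode above 0.03 m).
It fails at once if filter_module_1 moved more than 30 mm (distance of filter_module_1 from where it was at the start of the episode above 0.03 m).
It also fails if it takes over 72 s, if anything falls off the work surface, if the arm or the gripper's body presses on something with over 40 N, if the wrist force passes 120 N, or if a joint passes its speed limit or range.

## Robot

A 6-joint arm with a two-finger parallel gripper is mounted at the origin on a cart in front of the work surface, level with it; the furniture and walls round the work are solid. World frame = base frame: x ahead of the robot, y to its left, z up, the work surface at z = 0. Lengths are in m, angles in rad, forces in N, time in s.
With the tool pointing down it reaches from about 0.325 to 0.85 m from the base axis. Payload 15.5 kg.
Tool frame: the origin (TCP) lies between the finger pads; the fingertips stand 17 mm ahead of it and the grasp point (between the pads) lies 2 mm behind it; z points along the fingers, y is the line along which they close (so a half turn about z gives the same grasp; the last joint's range is limited). The gripper opens to 91 mm and grips with 3 to 60 N. Pads are 32 mm wide; open, the fingers measure 118 mm over their backs; the gripper's body (76 mm by 178 mm) begins 60 mm behind the grasp point.
Start: joints at [1.034, 0.494, 1.345, -0, 1.302, -0.096], TCP at [0.267, 0.565, 0.231] pointing down, gripper open.
Joint ranges: [-2.91, 2.91], [-0.82, 2.16], [0.22, 2.67], [-1.22, 4.37], [0.12, 2.79], [-3.08, 3.08]. Speed limits (rad/s): [1.89, 1.89, 2.57, 3.01, 3.01, 3.01].

## Interface

Orientations are given as a unit quaternion [x, y, z, w].
In Python, from bench import ctrl gives the robot as it stands.
- The arm moves only by the tool send_rows, never from a script. Its argument "motion" is a list of rows, each a list of 7 numbers: the shift along the world's x, y, z in m, then the turn, a rotation vector about the world's x, y, z in rad, then the closure, from 0 (fully open) to 1 (shut). In form: [[x, y, z, ax, ay, az, claw], ...]. A call has 1 to 20 rows; each row shifts and turns the commanded pose from where the row before left it; what a row does not reach is not made up. A row lasts 1/12 s, in which the tool goes at most 41.7 mm and 7.16 degrees, less where a joint would pass 70% of its speed; a pose out of reach is approached as far as the arm can. A call with a gripper value outside its range is refused whole. The fingers move at their own pace and stop on an object; "newtons" is the grip in N (left out, the last holds). Time passes only in rows, so rows that do not move let the fingers close. It gives the time, the measured TCP pose, the force, the opening and the grip force at its end, in the units of the state.
- ctrl.get_state(): the state, without advancing time (a new reading comes with each control period).
- ctrl.snapshot(name): name is "side" or "top"; returns a dict with "img" (384x512x3 uint8, red, green, blue), "camera_matrix" (3x3 intrinsics, pixels), "R" (3x3) and "t" (3): a world point X has camera coordinates R X + t. Camera axes: x right, y down, z forward; pixel columns grow to the right and rows downward; lengths in m; the calibration is good to about 2 mm. A picture is of the moment at which its call begins. There is no depth.
- ctrl.finish_job(): hands the job in; it is judged then, once.
Trained networks look in the newest picture that a camera, given by its name, has taken for a name from the list of things; names that differ only in an ending like _2 or _b are one class to them, and where a whole thing is asked for, a point or a joint stands for the part that bears it (a point fixed in the world has none). Each returns a list of dicts, best first, with "score" (0 to 1); they miss things now and then, are a little off and sometimes report something else, mostly with a low value. They report only what shows in the picture. A call takes as long as a camera call.
- ctrl.find_in(camera, name): "box" ([centre column, centre row, width, height] in pixels, round what is visible of it).
- ctrl.outline_of(camera, name): "pixels" (384x512 bool, what is visible of it) and "box" ([centre column, centre row, width, height] in pixels, round what is visible of it).
The state is a dict: "time": time; "joint_pos": joint angles; "joint_velocities": joint speeds; "tau": joint torques, N m; "tool_pos": TCP position; "tcp_rot": TCP orientation; "ft_force": force on the tool from outside, world axes, zero at the start; "moment": the same for the moment, N m; "width": opening from 0.0 (shut) to 1.0 (fully open); "grasp_force": force on a finger pad.
Only numpy, scipy, OpenCV 4.12 (cv2) and the standard library are available. Lean on these libraries where they do the work, as an engineer would, in place of code of your own. Each camera call takes 0.05 s, during which the arm holds its last target. There are 200 camera calls.

## Working session

There is one attempt and no reset: what is moved stays moved. The work goes in short steps, Python scripts to look and compute and a tool call to move; the robot and the scene stay as the last step left them, time stands still between calls to the robot, and variables do not carry over. Pictures are saved under pics/ and viewed, at most 10 in all, crops included, and the job is handed in when it is done.

Besides the shell and the picture viewer there is one more tool, called after "Call:" by a JSON object that holds its "op" and its "data", one argument or row to a line. send_rows: Moves the arm, as the interface text tells. Its arguments: {"type":"object","properties":{"motion":{"type":"array"},"newtons":{"type":"number"}},"required":["motion"]}

```bash
mkdir -p pics; cat > h.py <<'E'
import numpy as np, cv2
from bench import ctrl
E
python3 - <<'E'
from h import *
s=ctrl.get_state(); print({k:np.round(v,3) for k,v in s.items()})
for c in ("side","top"):
    d=ctrl.snapshot(c); np.savez(f"{c}.npz",**{k:np.array(v) for k,v in d.items()})
    cv2.imwrite(f"pics/{c}0.png",np.array(d["img"])[:,:,::-1])
    print(c,np.round(d["camera_matrix"],1).tolist(),np.round(d["R"],3).tolist(),np.round(d["t"],3).tolist())
    for n in ("attenuator_1","crate","chassis","upright","square","heatsink","filter_module_1"):
        print(n,[(np.round(o["box"]).tolist(),round(o["score"],2)) for o in ctrl.find_in(c,n)])
E
```

```text
{'time': np.float64(0.0), 'joint_pos': array([ 1.035,  0.494,  1.346, -0.   ,  1.303, -0.096]), 'joint_velocities': array([-0.001, -0.   , -0.002,  0.002,  0.   ,  0.   ]), 'tau': array([-3.0000e-03, -8.7887e+01, -3.8186e+01,  7.0000e-02,  5.4000e-02,
       -0.0000e+00]), 'tool_pos': array([0.266, 0.565, 0.23 ]), 'tcp_rot': array([ 0.219,  0.976, -0.001, -0.   ]), 'ft_force': array([-0.376, -0.197,  0.403]), 'moment': array([ 0.041,  0.031, -0.005]), 'grasp_force': np.float64(0.0), 'width': np.float64(1.001)}
side [[428.1, 0.0, 249.2], [0.0, 428.1, 192.4], [0.0, 0.0, 1.0]] [[1.0, 0.019, 0.022], [0.028, -0.482, -0.876], [-0.006, 0.876, -0.482]] [-0.548, 0.028, 1.009]
attenuator_1 [([252.0, 195.0, 4.0, 26.0], 0.66)]
crate [([226.0, 290.0, 49.0, 62.0], 0.69), ([227.0, 146.0, 42.0, 33.0], 0.16)]
chassis [([246.0, 197.0, 98.0, 55.0], 0.55)]
upright [([274.0, 192.0, 14.0, 41.0], 0.78)]
square [([227.0, 150.0, 42.0, 32.0], 0.82)]
heatsink [([295.0, 169.0, 14.0, 16.0], 0.69)]
filter_module_1 [([289.0, 257.0, 18.0, 20.0], 0.77), ([225.0, 150.0, 44.0, 33.0], 0.63)]
top [[381.8, 0.0, 257.4], [0.0, 381.8, 188.1], [0.0, 0.0, 1.0]] [[-0.104, -0.995, -0.005], [-0.971, 0.103, -0.215], [0.214, -0.017, -0.977]] [0.051, 0.569, 0.937]
attenuator_1 [([254.0, 200.0, 5.0, 5.0], 0.49)]
crate [([359.0, 206.0, 50.0, 28.0], 0.76)]
chassis [([254.0, 208.0, 64.0, 87.0], 0.9)]
upright [([246.0, 177.0, 27.0, 14.0], 0.65)]
square [([153.0, 237.0, 24.0, 41.0], 0.66)]
heatsink [([176.0, 169.0, 19.0, 16.0], 0.73)]
filter_module_1 []
```

```bash
python3 - <<'E'
import cv2
a=cv2.imread("pics/side0.png")[110:350,170:340]; cv2.imwrite("pics/side0c.png",cv2.resize(a,(425,600),interpolation=cv2.INTER_CUBIC))
a=cv2.imread("pics/top0.png")[140:290,120:400]; cv2.imwrite("pics/top0c.png",cv2.resize(a,(800,428),interpolation=cv2.INTER_CUBIC))
E
```

```text
(no output)
```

View pics/side0c.png

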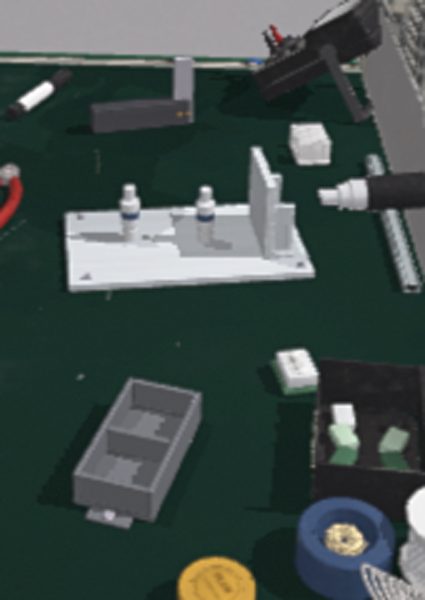

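View pics/top0c.png

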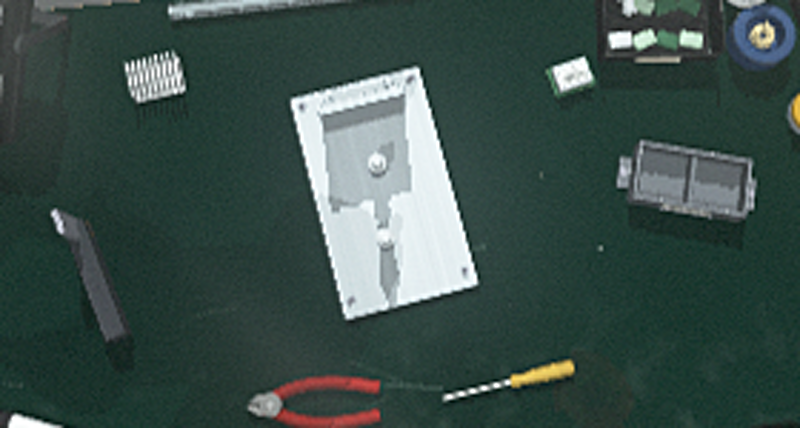

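The side view shows the plate at about (246,197), with the attenuators on it at (222,195) and (252,195). The square is at (227,150), behind the plate, with its blade on the +x side, and the crate is at (226,290). In the top view the crate is right of the plate at (360,206), and the square is left at (153,237). Next I'll fit the known shapes to the network outlines in both views.

```bash
cat > h.py <<'E'
import numpy as np, cv2, itertools
from scipy.optimize import minimize
from bench import ctrl
B=lambda x0,x1,y0,y1,z0,z1:np.array(list(itertools.product((x0,x1),(y0,y1),(z0,z1))))/1000
M={"chassis":[B(-108,112,-65,65,0,8),B(70,78,-40,40,8,83)],
"square":[B(-60,56,-10,10,0,30),B(38,60,-3,3,0,80)],
"crate":[B(-28,28,-54,54,0,26)],"attenuator_1":[B(-8,8,-8,8,0,54)]}
def Rz(a): return np.array([[np.cos(a),-np.sin(a),0],[np.sin(a),np.cos(a),0],[0,0,1]])
def proj(d,X):
    p=(np.array(d["R"])@np.atleast_2d(X).T).T+np.array(d["t"]); p=p@np.array(d["camera_matrix"]).T; return p[:,:2]/p[:,2:]
def snap(c): return ctrl.snapshot(c)
def render(d,parts,q,win,S=6):
    x0,y0,w,h=win; im=np.zeros((h*S,w*S),np.uint8)
    for P in parts:
        p=proj(d,P@Rz(q[3]).T+q[:3]); p=(p-[x0-.5,y0-.5])*S-.5
        hull=cv2.convexHull(np.round(p*16).astype(np.int32)); cv2.fillConvexPoly(im,hull,255,shift=4)
    return cv2.resize(im,(w,h),interpolation=cv2.INTER_AREA)/255.
def fit(name,views,q0,fixz=None):
    """views: list of (cam dict, mask)"""
    W=[]
    for d,m in views:
        ys,xs=np.where(m); W.append((max(xs.min()-12,0),max(ys.min()-12,0),xs.max()-xs.min()+25,ys.max()-ys.min()+25))
    def f(v):
        q=[v[0],v[1],v[2] if fixz is None else fixz,v[3]]; s=0
        for (d,m),w in zip(views,W):
            r=render(d,M[name],q,w); mm=m[w[1]:w[1]+w[3],w[0]:w[0]+w[2]].astype(float); mm=np.pad(mm,((0,r.shape[0]-mm.shape[0]),(0,r.shape[1]-mm.shape[1])))
            s+=1-np.minimum(r,mm).sum()/np.maximum(r,mm).sum()
        return s
    best=None
    for da in (0,):
        x0=np.array(q0,float)
        for k in range(3):
            sim=np.vstack([x0]+[x0+e for e in np.diag([.012,.012,.008,.1])/(k+1)])
            r=minimize(f,x0,method="Nelder-Mead",options=dict(initial_simplex=sim,xatol=1e-4,fatol=1e-5,maxiter=400)); x0=r.x
    return r.x,r.fun
def tri(obs):
    """obs: list of (cam,uv) -> point"""
    A=[];b=[]
    for d,uv in obs:
        R=np.array(d["R"]);t=np.array(d["t"]); n=np.linalg.solve(np.array(d["camera_matrix"]),[*uv,1])
        for i in (0,1): A.append(R[i]-n[i]*R[2]); b.append(n[i]*t[2]-t[i])
    return np.linalg.lstsq(np.array(A),np.array(b),rcond=None)[0]
E
python3 - <<'E'
from h import *
ds=snap("side");dt=snap("top")
c2=lambda x,y:(120+x/2.857,140+y/2.857); s2=lambda x,y:(170+x/2.5,110+y/2.5)
for n,a,b in (("attA top",(129,190),(385,237)),("attB top",(206,192),(377,163))):
    print(n,np.round(tri([(ds,s2(*a)),(dt,c2(*b))]),3))
def lift(d,uv,z):
    R=np.array(d["R"]);t=np.array(d["t"]);n=R.T@np.linalg.solve(np.array(d["camera_matrix"]),[*uv,1]);o=-R.T@t;return o+n*(z-o[2])/n[2]
g={}
pc=[lift(dt,c2(*p),.008) for p in((291,99),(418,68),(478,284),(346,319))]
for p in pc: print("plate",np.round(p,3))
ctr=np.mean(pc,0); v=(pc[0]+pc[1]-pc[2]-pc[3]); g["chassis"]=[*ctr[:2],0,np.arctan2(v[1],v[0])]
a,b=lift(dt,c2(120,338),.02),lift(dt,c2(72,235),.02); v=b-a; m=(a+b)/2; g["square"]=[m[0],m[1],0,np.arctan2(v[1],v[0])]
a,b=lift(dt,c2(635,178),.02),lift(dt,c2(750,190),.02); v=a-b; m=(a+b)/2; g["crate"]=[m[0],m[1],0,np.arctan2(-v[0],v[1])]
for n,q in g.items():
    vs=[]
    for c,d in(("side",ds),("top",dt)):
        o=ctrl.outline_of(c,n)
        o=[k for k in o if abs(np.array(k["box"][:2])-proj(d,np.array([q[0],q[1],.02]))[0]).max()<25]
        if o: vs.append((d,np.array(o[0]["pixels"]))); print(n,c,np.round(o[0]["box"]),round(o[0]["score"],2))
    print(n,"guess",np.round(q,3))
    for V in (vs,*[[v] for v in vs]):
        r,e=fit(n,V,q,None if len(V)>1 else 0.); print("  fit",len(V),np.round(r,4),round(e,3))
for n in("heatsink","filter_module_1"):
    for c,d in(("side",ds),("top",dt)):
        for o in ctrl.find_in(c,n): print(n,c,np.round(lift(d,o["box"][:2],.012),3),round(o["score"],2))
E
```

```text
attA top [0.482 0.007 0.06 ]
attB top [0.552 0.008 0.059]
plate [0.632 0.084 0.008]
plate [ 0.65  -0.042  0.008]
plate [ 0.435 -0.075  0.008]
plate [0.416 0.051 0.008]
chassis side [248. 196. 100.  62.] 0.85
chassis top [254. 208.  67.  84.] 0.65
chassis guess [0.533 0.005 0.    0.152]
  fit 2 [0.5321 0.0057 0.0014 0.1542] 0.157
  fit 1 [0.5326 0.0082 0.0054 0.1598] 0.097
  fit 1 [0.5312 0.0054 0.0061 0.1546] 0.055
square top [154. 238.  26.  43.] 0.71
square guess [0.469 0.279 0.    0.381]
  fit 1 [0.4759 0.2799 0.0064 0.3126] 0.134
  fit 1 [0.4759 0.2799 0.0064 0.3126] 0.134
crate side [225. 291.  48.  59.] 0.79
crate top [360. 202.  49.  28.] 0.7
crate guess [ 0.506 -0.287  0.    -0.212]
  fit 2 [ 0.5109 -0.2837 -0.0019 -0.2749] 0.19
  fit 1 [ 0.5114 -0.286   0.0033 -0.2694] 0.068
  fit 1 [ 0.5101 -0.2834  0.0085 -0.2865] 0.115
heatsink side [0.672 0.202 0.012] 0.69
heatsink top [0.659 0.21  0.012] 0.76
heatsink top [0.479 0.287 0.012] 0.64
filter_module_1 side [ 0.625 -0.198  0.012] 0.5
filter_module_1 side [ 0.54  -0.016  0.012] 0.26
filter_module_1 top [ 0.623 -0.182  0.012] 0.7
```

Call:
{"op": "send_rows", "data": {
  "motion": [
    [0.0135,-0.0349,-0.005,0,0,-0.061,0.45],
    [0.0135,-0.0349,-0.005,0,0,-0.061,0.45],
    [0.0135,-0.0349,-0.005,0,0,-0.061,0.45],
    [0.0135,-0.0349,-0.005,0,0,-0.061,0.45],
    [0.0135,-0.0349,-0.005,0,0,-0.061,0.45],
    [0.0135,-0.0349,-0.005,0,0,-0.061,0.45],
    [0.0135,-0.0349,-0.005,0,0,-0.061,0.45],
    [0.0135,-0.0349,-0.005,0,0,-0.061,0.45],
    [0.0135,-0.0349,-0.005,0,0,-0.061,0.45],
    [0.0135,-0.0349,-0.005,0,0,-0.061,0.45],
    [0.0135,-0.0349,-0.005,0,0,-0.061,0.45],
    [0.0135,-0.0349,-0.005,0,0,-0.061,0.45],
    [0.0135,-0.0349,-0.005,0,0,-0.061,0.45],
    [0.0135,-0.0349,-0.005,0,0,-0.061,0.45],
    [0.0135,-0.0349,-0.005,0,0,-0.061,0.45],
    [0.0135,-0.0349,-0.005,0,0,-0.061,0.45],
    [0,0,0,0,0,0,0.45],
    [0,0,0,0,0,0,0.45]
  ],
  "newtons": 15
}}

```text
time: 2.9
tool_pos: [0.4832, 0.0052, 0.1507]
tcp_rot: [0.652, 0.758, 0.0, 0.0]
ft_force: [0.4, 0.6, 0.3]
width: 0.548
grasp_force: 0.0
```

Call:
{"op": "send_rows", "data": {
  "motion": [
    [0,0.001,-0.025,0,0,0,0.45],
    [0,0.001,-0.025,0,0,0,0.45],
    [0,0,-0.025,0,0,0,0.45],
    [0,0,-0.025,0,0,0,0.45],
    [0,0,0,0,0,0,0.45],
    [0,0,0,0,0,0,1],
    [0,0,0,0,0,0,1],
    [0,0,0,0,0,0,1],
    [0,0,0,0,0,0,1],
    [0,0,0,0,0,0,1],
    [0,0,0,0,0,0,1]
  ]
}}

```text
time: 3.82
tool_pos: [0.4832, 0.0088, 0.0517]
tcp_rot: [0.651, 0.759, 0.0, 0.001]
ft_force: [-0.1, 0.7, 10.8]
width: 0.199
grasp_force: 15.0
```

Call:
{"op": "send_rows", "data": {
  "motion": [
    [0,0,0.01,0,0,0,1],
    [0,0,0.03,0,0,0,1],
    [0,0,0.03,0,0,0,1],
    [0.0023,-0.0353,0,0,0,-0.0473,1],
    [0.0023,-0.0353,0,0,0,-0.0473,1],
    [0.0023,-0.0353,0,0,0,-0.0473,1],
    [0.0023,-0.0353,0,0,0,-0.0473,1],
    [0.0023,-0.0353,0,0,0,-0.0473,1],
    [0.0023,-0.0353,0,0,0,-0.0473,1],
    [0.0023,-0.0353,0,0,0,-0.0473,1],
    [0.0023,-0.0353,0,0,0,-0.0473,1],
    [0.0023,-0.0353,0,0,0,-0.0473,1],
    [0,0,0,0,0,0,1],
    [0,0,0,0,0,0,1]
  ]
}}

```text
time: 4.98
tool_pos: [0.5031, -0.3106, 0.1209]
tcp_rot: [0.797, 0.604, 0.0, 0.0]
ft_force: [-0.4, 0.2, -0.3]
width: 0.201
grasp_force: 15.0
```

```bash
python3 - <<'E'
from h import *
ims=[]
for c,w in(("side",(170,200,130,130)),("top",(290,130,130,130))):
    d=snap(c); a=np.array(d["img"])[:,:,::-1][w[1]:w[1]+130,w[0]:w[0]+130]; ims.append(cv2.resize(a,(390,390),interpolation=cv2.INTER_CUBIC))
cv2.imwrite("pics/p1.png",np.hstack(ims)); s=ctrl.get_state(); print(s["time"],s["tool_pos"],s["ft_force"])
E
```

```text
5.0833 [ 0.50294578 -0.30823246  0.12088216] [ 0.15634559 -0.09485413 -1.14982185]
```

View pics/p1.png

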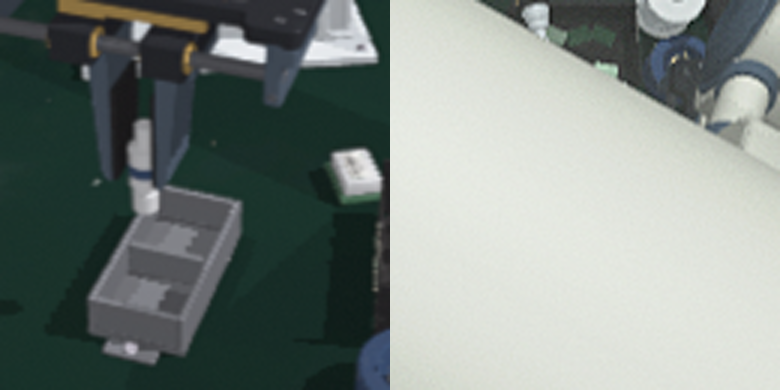

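The attenuator hangs vertical between the fingers at (219,265) in the side view, over the far part of the crate. I'll lower and release it.

Call:
{"op": "send_rows", "data": {
  "motion": [
    [0,0,-0.03,0,0,0,1],
    [0,0,-0.025,0,0,0,1],
    [0,0,-0.012,0,0,0,1],
    [0,0,-0.005,0,0,0,1],
    [0,0,0,0,0,0,1],
    [0,0,0,0,0,0,1]
  ]
}}

```text
time: 5.58
tool_pos: [0.5037, -0.3085, 0.0496]
tcp_rot: [0.796, 0.605, 0.0, 0.0]
ft_force: [-0.4, 0.4, -1.4]
width: 0.192
grasp_force: 15.0
```

Call:
{"op": "send_rows", "data": {
  "motion": [
    [0,0,-0.0015,0,0,0,1],
    [0,0,-0.001,0,0,0,1],
    [0,0,0,0,0,0,1],
    [0,0,0,0,0,0,0.45],
    [0,0,0,0,0,0,0.45],
    [0,0,0,0,0,0,0.45],
    [0,0,0,0,0,0,0.45],
    [0,0,0.03,0,0,0,0.45],
    [0,0,0.04,0,0,0,0.45],
    [0,0,0.01,0,0,0,0.45]
  ]
}}

```text
time: 6.42
tool_pos: [0.5049, -0.31, 0.131]
tcp_rot: [0.796, 0.605, 0.001, 0.003]
ft_force: [1.4, -0.8, 1.6]
width: 0.55
grasp_force: 0.0
```

```bash
python3 - <<'E'
from h import *
d=snap("side"); a=np.array(d["img"])[200:330,170:300,::-1]
cv2.imwrite("pics/p2.png",cv2.resize(a,(390,390),interpolation=cv2.INTER_CUBIC)); s=ctrl.get_state(); print(s["time"],s["tool_pos"],s["width"])
print([(np.round(o["box"]),o["score"]) for o in ctrl.find_in("side","attenuator_1")])
for n,c in(("+",(.518,-.259)),("-",(.504,-.309))): print(n,proj(d,[[*c,.004],[*c,.058]]).round(1).tolist())
E
```

```text
6.4667 [ 0.50526983 -0.31024638  0.13121808] 0.5486586441394883
[(array([218., 288.,  12.,  30.]), 0.72), (array([241., 150.,  15.,  31.]), 0.38)]
+ [[230.2, 282.4], [230.2, 258.6]]
- [[220.4, 301.6], [220.0, 277.0]]
```

View pics/p2.png

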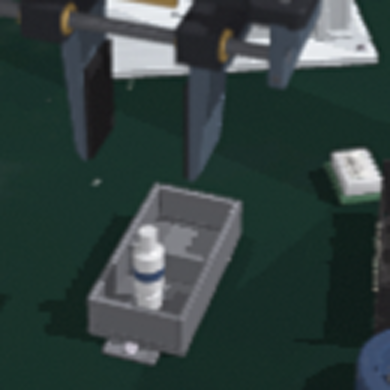

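Attenuator A stands upright in the near cell, at about (219,289). Next is attenuator B.

Call:
{"op": "send_rows", "data": {
  "motion": [
    [0.0052,0.0353,0,0,0,0.0478,0.45],
    [0.0052,0.0353,0,0,0,0.0478,0.45],
    [0.0052,0.0353,0,0,0,0.0478,0.45],
    [0.0052,0.0353,0,0,0,0.0478,0.45],
    [0.0052,0.0353,0,0,0,0.0478,0.45],
    [0.0052,0.0353,0,0,0,0.0478,0.45],
    [0.0052,0.0353,0,0,0,0.0478,0.45],
    [0.0052,0.0353,0,0,0,0.0478,0.45],
    [0.0052,0.0353,0,0,0,0.0478,0.45],
    [0,0,0,0,0,0,0.45],
    [0,0,0,0,0,0,0.45],
    [0,0,0,0,0,0,0.45]
  ]
}}

```text
time: 7.52
tool_pos: [0.5497, 0.0088, 0.1257]
tcp_rot: [0.649, 0.761, -0.0, -0.0]
ft_force: [-0.2, -0.4, 0.1]
width: 0.549
grasp_force: 0.0
```

Call:
{"op": "send_rows", "data": {
  "motion": [
    [0.001,0,-0.025,0,0,0,0.45],
    [0.001,0,-0.025,0,0,0,0.45],
    [0,0,-0.017,0,0,0,0.45],
    [0,0,-0.008,0,0,0,0.45],
    [0,0,0,0,0,0,0.45],
    [0,0,0,0,0,0,1],
    [0,0,0,0,0,0,1],
    [0,0,0,0,0,0,1],
    [0,0,0,0,0,0,1],
    [0,0,0,0,0,0,1],
    [0,0,0,0,0,0,1]
  ]
}}

```text
time: 8.43
tool_pos: [0.5525, 0.0088, 0.052]
tcp_rot: [0.649, 0.761, 0.0, 0.0]
ft_force: [0.4, -0.9, 6.3]
width: 0.222
grasp_force: 15.0
```

Call:
{"op": "send_rows", "data": {
  "motion": [
    [0,0,0.01,0,0,0,1],
    [0,0,0.034,0,0,0,1],
    [0,0,0.034,0,0,0,1],
    [-0.0043,-0.0335,0,0,0,-0.0537,1],
    [-0.0043,-0.0335,0,0,0,-0.0537,1],
    [-0.0043,-0.0335,0,0,0,-0.0537,1],
    [-0.0043,-0.0335,0,0,0,-0.0537,1],
    [-0.0043,-0.0335,0,0,0,-0.0537,1],
    [-0.0043,-0.0335,0,0,0,-0.0537,1],
    [-0.0043,-0.0335,0,0,0,-0.0537,1],
    [-0.0043,-0.0335,0,0,0,-0.0537,1],
    [0,0,0,0,0,0,1],
    [0,0,0,0,0,0,1],
    [0,0,0,0,0,0,1]
  ]
}}

```text
time: 9.6
tool_pos: [0.5175, -0.2588, 0.1298]
tcp_rot: [0.796, 0.605, 0.0, -0.0]
ft_force: [-0.3, -0.0, -1.1]
width: 0.224
grasp_force: 14.9
```

Call:
{"op": "send_rows", "data": {
  "motion": [
    [0,0,-0.03,0,0,0,1],
    [0,0,-0.03,0,0,0,1],
    [0,0,-0.013,0,0,0,1],
    [0,0,-0.006,0,0,0,1],
    [0,0,-0.002,0,0,0,1],
    [0,0,-0.001,0,0,0,1],
    [0,0,0,0,0,0,1],
    [0,0,0,0,0,0,1]
  ]
}}

```text
time: 10.27
tool_pos: [0.5184, -0.2593, 0.0484]
tcp_rot: [0.796, 0.605, 0.0, 0.001]
ft_force: [-0.6, -0.3, -0.8]
width: 0.221
grasp_force: 15.0
```

Call:
{"op": "send_rows", "data": {
  "motion": [
    [0,0,-0.001,0,0,0,1],
    [0,0,0,0,0,0,1],
    [0,0,0,0,0,0,0.45],
    [0,0,0,0,0,0,0.45],
    [0,0,0,0,0,0,0.45],
    [0,0,0,0,0,0,0.45],
    [0,0,0.03,0,0,0,0.45],
    [0,0,0.04,0,0,0,0.45],
    [0,0,0.04,0,0,0,0.45],
    [0,0,0.04,0,0,0,0.4],
    [0,0,0,0,0,0,0.4]
  ]
}}

```text
time: 11.18
tool_pos: [0.5205, -0.2608, 0.2038]
tcp_rot: [0.796, 0.605, 0.002, 0.005]
ft_force: [1.7, -0.7, 1.1]
width: 0.599
grasp_force: 0.0
```

```bash
python3 - <<'E'
from h import *
ims=[]
ds=snap("side"); dt=snap("top")
for d,w in((ds,(190,110,130,200)),(dt,(120,170,130,200))):
    a=np.array(d["img"])[:,:,::-1][w[1]:w[1]+200,w[0]:w[0]+130]; ims.append(cv2.resize(a,(390,600),interpolation=cv2.INTER_CUBIC))
cv2.imwrite("pics/p3.png",np.hstack(ims))
print([(np.round(o["box"]),round(o["score"],2)) for o in ctrl.find_in("side","attenuator_1")])
vs=[]
for c,d in(("side",ds),("top",dt)):
    for o in ctrl.outline_of(c,"square"):
        p=o["box"]; print(c,np.round(p),round(o["score"],2))
        if abs(np.array(p[:2])-proj(d,[.476,.28,.02])[0]).max()<12: vs.append((d,np.array(o["pixels"]))); break
for V in (vs,*[[v] for v in vs]):
    r,e=fit("square",V,[.476,.28,0,.31],None if len(V)>1 else 0.); print(len(V),np.round(r,4),round(e,3))
E
```

```text
[(array([217., 290.,  13.,  32.]), 0.74), (array([231., 270.,   9.,  31.]), 0.48)]
side [225. 289.  48.  59.] 0.62
side [218. 291.  12.  28.] 0.59
side [231. 152.  35.  26.] 0.55
1 [ 0.4882  0.2868 -0.0304  0.7943] 0.536
1 [ 0.4882  0.2868 -0.0304  0.7943] 0.536
```

View pics/p3.png

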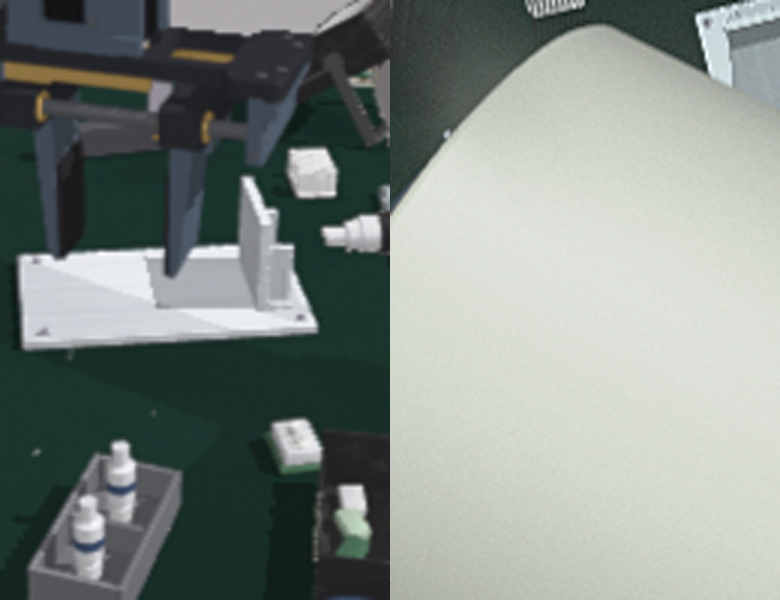

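Both attenuators now stand upright, one per cell, at (219,289) and (231,270). I'll measure the square from the saved unobstructed pictures.

```bash
python3 - <<'E'
import cv2,numpy as np
s=np.load("side.npz")["img"][125:170,200:255,::-1]; t=np.load("top.npz")["img"][205:265,130:175,::-1]
a=cv2.resize(s,None,fx=8,fy=8,interpolation=cv2.INTER_CUBIC);b=cv2.resize(t,None,fx=8,fy=8,interpolation=cv2.INTER_CUBIC)
o=np.zeros((480,800,3),np.uint8);o[:360,:440]=a;o[:,440:800]=b
o=cv2.convertScaleAbs(o,alpha=1.6,beta=10);cv2.imwrite("pics/p4.png",o)
E
```

```text
(no output)
```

View pics/p4.png

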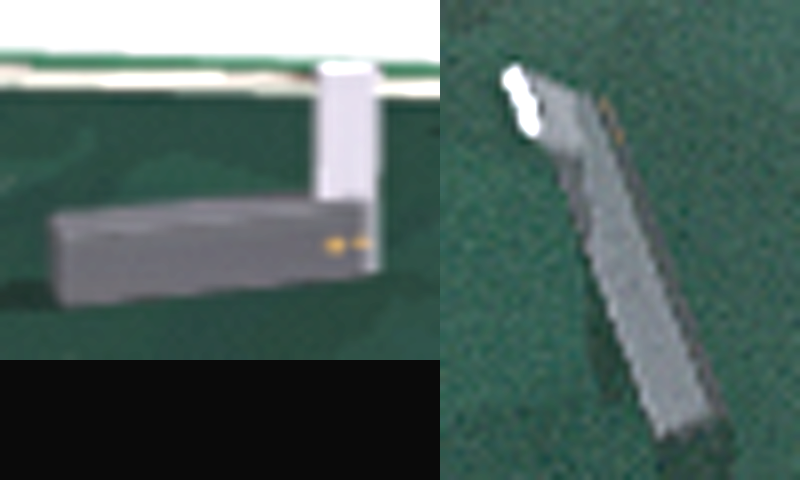

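The square's stock runs from (206,159) to (246,157) in the side view with the blade at its right end. In the top view it runs from the blade tip at (139,214) to the near end at (160,258). I'll fit its pose to these corners.

```bash
python3 - <<'E'
from h import *
from scipy.optimize import least_squares
ds=dict(np.load("side.npz"));dt=dict(np.load("top.npz"))
S=[((-60,-10,0),(62,305)),((56,-10,0),(366,276)),((38,-3,80),(318,66)),((60,-3,80),(378,66)),((60,-3,0),(380,268)),((-60,10,30),(52,212))]
T=[((60,0,80),(512,66)),((38,0,80),(534,137)),((-60,10,30),(658,435)),((-60,-10,30),(712,418)),((56,-10,30),(595,98)),((-60,-10,0),(728,432))]
P=[(ds,np.array(m)/1e3,np.array([200,125])+(np.array(c)+.5)/8-.5) for m,c in S]+[(dt,np.array(m)/1e3,np.array([130,205])+(np.array(c)-[440,0]+.5)/8-.5) for m,c in T]
def f(v,P): return np.concatenate([proj(d,Rz(v[3])@m+v[:3])[0]-uv for d,m,uv in P])
for Q in(P,P[:6],P[6:]):
    r=least_squares(f,[.476,.28,0,.33],args=(Q,),loss="soft_l1"); print(np.round(r.x,4)); 
    if Q is P: print(np.round(r.fun.reshape(-1,2),1).tolist())
# chassis same way
c2=lambda x,y:np.array((120+(x+.5)/2.857-.5,140+(y+.5)/2.857-.5)); s2=lambda x,y:np.array((170+(x+.5)/2.5-.5,110+(y+.5)/2.5-.5))
C=[(dt,np.array(m)/1e3,c2(*c)) for m,c in(((112,65,8),(291,99)),((112,-65,8),(418,68)),((-108,-65,8),(478,284)),((-108,65,8),(346,319)))]
C+=[(ds,np.array(m)/1e3,s2(*c)) for m,c in(((-108,65,8),(66,213)),((-108,-65,8),(70,287)),((112,-65,8),(315,271)),((70,-40,83),(268,185)),((70,40,83),(251,148)))]
for Q in(C,C[:4],C[4:]):
    r=least_squares(f,[.532,.005,0,.154],args=(Q,),loss="soft_l1"); print("ch",np.round(r.x,4))
    if Q is C: print(np.round(r.fun.reshape(-1,2),1).tolist())
E
```

```text
[0.4762 0.2792 0.0025 0.2979]
[[-0.4, 0.4], [0.6, 0.1], [0.3, 0.3], [0.3, -0.3], [-0.5, 0.0], [-0.8, -0.4], [0.1, 0.6], [0.2, -0.4], [-0.6, 1.0], [-0.1, 0.1], [-0.4, -0.7], [0.7, -1.2]]
[ 0.4755  0.2972 -0.0051  0.3033]
[ 0.4766  0.2804 -0.0023  0.2966]
ch [0.5323 0.0054 0.0007 0.1558]
[[-0.6, -0.0], [0.0, -0.8], [0.5, -0.0], [-0.3, 0.4], [-0.4, 0.1], [-0.3, -0.7], [-0.0, 0.2], [0.1, 0.8], [0.4, -0.1]]
ch [ 0.5338  0.0052 -0.0106  0.1511]
ch [ 5.324e-01  7.300e-03 -3.000e-04  1.636e-01]
```

Call:
{"op": "send_rows", "data": {
  "motion": [
    [-0.0032,0.036,-0.002,0,0,-0.0665,0.3],
    [-0.0032,0.036,-0.002,0,0,-0.0665,0.3],
    [-0.0032,0.036,-0.002,0,0,-0.0665,0.3],
    [-0.0032,0.036,-0.002,0,0,-0.0665,0.3],
    [-0.0032,0.036,-0.002,0,0,-0.0665,0.3],
    [-0.0032,0.036,-0.002,0,0,-0.0665,0.3],
    [-0.0032,0.036,-0.002,0,0,-0.0665,0.3],
    [-0.0032,0.036,-0.002,0,0,-0.0665,0.3],
    [-0.0032,0.036,-0.002,0,0,-0.0665,0.3],
    [-0.0032,0.036,-0.002,0,0,-0.0665,0.3],
    [-0.0032,0.036,-0.002,0,0,-0.0665,0.3],
    [-0.0032,0.036,-0.002,0,0,-0.0665,0.3],
    [-0.0032,0.036,-0.002,0,0,-0.0665,0.3],
    [-0.0032,0.036,-0.002,0,0,-0.0665,0.3],
    [-0.0032,0.036,-0.002,0,0,-0.0665,0.3],
    [0,0,0,0,0,0,0.3],
    [0,0,0,0,0,0,0.3],
    [0,0,0,0,0,0,0.3]
  ]
}}

```text
time: 12.93
tool_pos: [0.4691, 0.2805, 0.1653]
tcp_rot: [0.988, 0.151, -0.001, 0.0]
ft_force: [-0.6, -0.5, -0.3]
width: 0.7
grasp_force: 0.0
```

```bash
cat >> h.py <<'E'
from scipy.spatial.transform import Rotation as Ro
def tool():
    s=ctrl.get_state(); R=Ro.from_quat(s["tcp_rot"]).as_matrix(); y=R[:,1]
    print(round(s["time"],2),np.round(s["tool_pos"],4),"yang",round(np.arctan2(y[1],y[0]),4),"z",np.round(R[:,2],3),"F",np.round(s["ft_force"],1),np.round(s["moment"],2),"w",round(s["width"]*91,1),"g",s["grasp_force"]); return s
E
python3 - <<'E'
from h import *
tool(); d=snap("side"); a=np.array(d["img"])[80:200,170:310,::-1]; cv2.imwrite("pics/p5.png",cv2.resize(a,(700,600),interpolation=cv2.INTER_CUBIC))
E
```

```text
12.93 [0.4691 0.2805 0.1653] yang -1.2672 z [-0.002 -0.001 -1.   ] F [-0.6 -0.5 -0.3] [-0.04  0.17  0.03] w 63.7 g 0.0
```

View pics/p5.png

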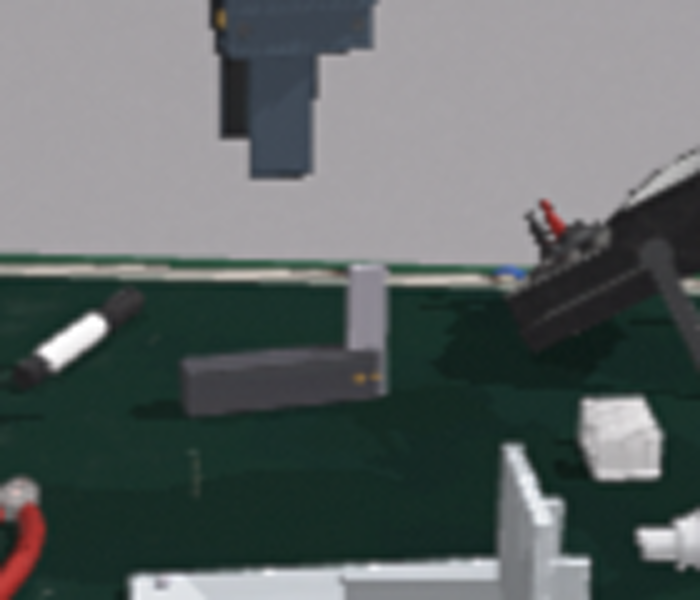

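The fingers hang centred over the stock: the finger at column 226, the stock spanning 206–247, and the body clear of the blade. I'll descend and grip.

Call:
{"op": "send_rows", "data": {
  "motion": [
    [0.002,0,-0.035,0,0,0,0.3],
    [0.002,0,-0.035,0,0,0,0.3],
    [0,0,-0.035,0,0,0,0.3],
    [0,0,-0.025,0,0,0,0.3],
    [0,0,-0.012,0,0,0,0.3],
    [0,0,0,0,0,0,0.3],
    [0,0,0,0,0,0,0.3]
  ]
}}

```text
time: 13.57
tool_pos: [0.4737, 0.2798, 0.0242]
tcp_rot: [0.989, 0.15, -0.001, 0.0]
ft_force: [-0.2, -0.5, 0.4]
width: 0.7
grasp_force: 0.0
```

Call:
{"op": "send_rows", "data": {
  "motion": [
    [0,0,-0.002,0,0,0,0.3],
    [0,0,0,0,0,0,0.8],
    [0,0,0,0,0,0,1],
    [0,0,0,0,0,0,1],
    [0,0,0,0,0,0,1],
    [0,0,0,0,0,0,1],
    [0,0,0,0,0,0,1],
    [0,0,0,0,0,0,1]
  ],
  "newtons": 50
}}

```text
time: 14.23
tool_pos: [0.4738, 0.2809, 0.0225]
tcp_rot: [0.989, 0.151, 0.0, 0.0]
ft_force: [1.0, -2.2, 0.6]
width: 0.216
grasp_force: 1.1
```

```bash
python3 -c "
from h import *
tool()"
```

```text
14.23 [0.4738 0.2809 0.0225] yang -1.2684 z [ 0. -0. -1.] F [ 1.  -2.2  0.6] [-0.45 -0.01 -0.04] w 19.7 g 1.1114316433668137
```

Now I'll let the grip build, then lift slightly.

Call:
{"op": "send_rows", "data": {
  "motion": [
    [0,0,0,0,0,0,1],
    [0,0,0,0,0,0,1],
    [0,0,0,0,0,0,1],
    [0,0,0,0,0,0,1],
    [0,0,0.03,0,0,0,1],
    [0,0,0.035,0,0,0,1],
    [0,0,0.035,0,0,0,1],
    [0,0,0,0,0,0,1],
    [0,0,0,0,0,0,1],
    [0,0,0,0,0,0,1]
  ]
}}

```text
time: 15.07
tool_pos: [0.4732, 0.2807, 0.1217]
tcp_rot: [0.989, 0.151, -0.0, 0.0]
ft_force: [-0.0, -0.7, -3.6]
width: 0.217
grasp_force: 50.0
```

```bash
python3 - <<'E'
from h import *
tool(); d=snap("side"); a=np.array(d["img"])[80:200,170:310,::-1]; cv2.imwrite("pics/p6.png",cv2.resize(a,(700,600),interpolation=cv2.INTER_CUBIC)); np.savez("side6.npz",**{k:np.array(v) for k,v in d.items()})
E
```

```text
15.07 [0.4732 0.2807 0.1217] yang -1.2686 z [-0.001 -0.    -1.   ] F [-0.  -0.7 -3.6] [-0.01  0.16  0.04] w 19.8 g 49.99898135662079
```

View pics/p6.png

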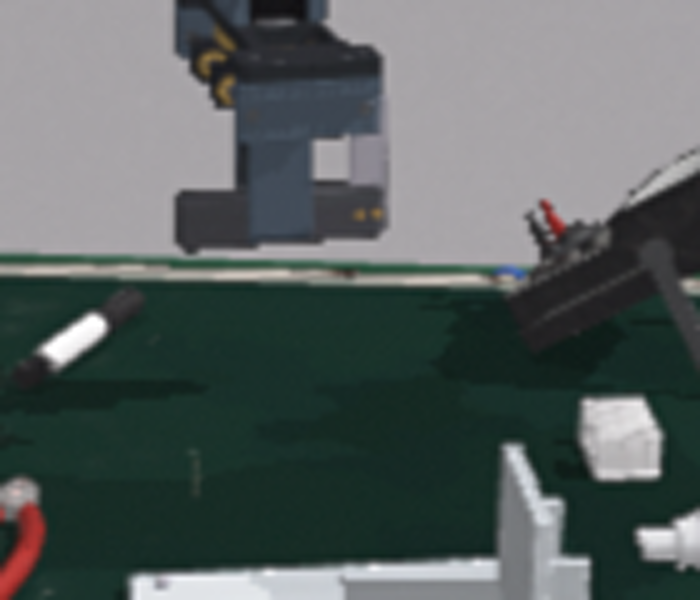

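The square hangs level in the fingers, with its stock at (205–247, 118–130) and its blade to the right. I'll carry it over the plate at clearance height.

Call:
{"op": "send_rows", "data": {
  "motion": [
    [0.0052,-0.0308,0,0,0,-0.0163,1],
    [0.0052,-0.0308,0,0,0,-0.0163,1],
    [0.0052,-0.0308,0,0,0,-0.0163,1],
    [0.0052,-0.0308,0,0,0,-0.0163,1],
    [0.0052,-0.0308,0,0,0,-0.0163,1],
    [0.0052,-0.0308,0,0,0,-0.0163,1],
    [0.0052,-0.0308,0,0,0,-0.0163,1],
    [0.0052,-0.0308,0,0,0,-0.0163,1],
    [0.0052,-0.0308,0,0,0,-0.0163,1],
    [0,0,0,0,0,0,1],
    [0,0,-0.03,0,0,0,1],
    [0,0,-0.03,0,0,0,1],
    [0,0,-0.015,0,0,0,1],
    [0,0,0,0,0,0,1],
    [0,0,0,0,0,0,1],
    [0,0,0,0,0,0,1]
  ]
}}

```text
time: 16.45
tool_pos: [0.5207, 0.0038, 0.0477]
tcp_rot: [0.997, 0.078, -0.0, -0.0]
ft_force: [0.3, -0.2, -2.6]
width: 0.219
grasp_force: 50.0
```

```bash
python3 - <<'E'
from h import *
tool(); d=snap("side"); a=np.array(d["img"])[150:230,190:300,::-1]; cv2.imwrite("pics/p7.png",cv2.resize(a,(770,560),interpolation=cv2.INTER_CUBIC)); np.savez("side7.npz",**{k:np.array(v) for k,v in d.items()})
E
```

```text
16.45 [0.5207 0.0038 0.0477] yang -1.4152 z [-0.  0. -1.] F [ 0.3 -0.2 -2.6] [-0.03  0.22 -0.  ] w 19.9 g 49.99921202659607
```

View pics/p7.png

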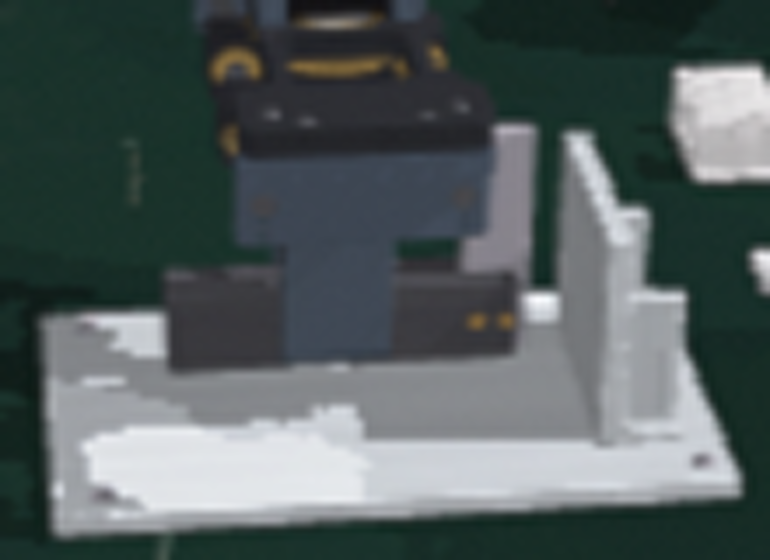

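The square hangs level above the plate, stock bottom-right corner at (264,201). The gap to the panel is about 20 mm and it is near mid-width. I'll lower it to about 3 mm over the plate and approach the panel.

Call:
{"op": "send_rows", "data": {
  "motion": [
    [0,0,-0.007,0,0,0,1],
    [0,0,-0.006,0,0,0,1],
    [0,0,0,0,0,0,1],
    [0.0049,0.0008,0,0,0,0,1],
    [0.0049,0.0008,0,0,0,0,1],
    [0.003,0.0005,0,0,0,0,1],
    [0,0,0,0,0,0,1],
    [0,0,0,0,0,0,1]
  ]
}}

```text
time: 17.17
tool_pos: [0.5337, 0.0058, 0.0345]
tcp_rot: [0.997, 0.078, 0.0, 0.0]
ft_force: [-0.8, -0.1, -3.2]
width: 0.214
grasp_force: 50.0
```

```bash
python3 -c "
from h import *
tool()"
```

```text
17.17 [0.5337 0.0058 0.0345] yang -1.4151 z [ 0. -0. -1.] F [-0.8 -0.1 -3.2] [-0.03  0.17  0.02] w 19.5 g 49.99900817871094
```

Call:
{"op": "send_rows", "data": {
  "motion": [
    [0.002,0.0003,0,0,0,0,1],
    [0.002,0.0003,0,0,0,0,1],
    [0.001,0.0002,0,0,0,0,1],
    [0,0,0,0,0,0,1],
    [0,0,0,0,0,0,1]
  ]
}}

```text
time: 17.58
tool_pos: [0.5383, 0.0066, 0.0344]
tcp_rot: [0.997, 0.078, -0.0, -0.0]
ft_force: [-0.2, 0.6, -3.0]
width: 0.213
grasp_force: 50.0
```

Call:
{"op": "send_rows", "data": {
  "motion": [
    [0.001,0.0002,0,0,0,0,1],
    [0.001,0.0002,0,0,0,0,1],
    [0.001,0.0002,0,0,0,0,1],
    [0,0,0,0,0,0,1],
    [0,0,0,0,0,0,1]
  ]
}}

```text
time: 18.0
tool_pos: [0.5389, 0.007, 0.034]
tcp_rot: [0.997, 0.078, -0.002, -0.0]
ft_force: [-11.9, -4.4, 2.0]
width: 0.215
grasp_force: 50.0
```

Call:
{"op": "send_rows", "data": {
  "motion": [
    [0,0,-0.001,0,0,0,1],
    [0,0,-0.001,0,0,0,1],
    [0,0,-0.001,0,0,0,1],
    [0,0,-0.001,0,0,0,1],
    [0,0,0,0,0,0,1],
    [0,0,0,0,0,0,1]
  ]
}}

```text
time: 18.5
tool_pos: [0.5389, 0.0072, 0.0305]
tcp_rot: [0.997, 0.078, -0.002, -0.0]
ft_force: [-13.6, -2.4, 12.2]
width: 0.217
grasp_force: 50.0
```

```bash
python3 -c "
from h import *
tool()"
```

```text
18.5 [0.5389 0.0072 0.0305] yang -1.4152 z [-0.004  0.    -1.   ] F [-13.6  -2.4  12.2] [-0.25  2.07 -0.05] w 19.7 g 50.00340163707733
```

Call:
{"op": "send_rows", "data": {
  "motion": [
    [0,0,-0.001,0,0,0,1],
    [0,0,-0.001,0,0,0,1],
    [0,0,0,0,0,0,1],
    [0,0,0,0,0,0,1],
    [0,0,0,0,0,0,1]
  ]
}}

```text
time: 18.92
tool_pos: [0.5392, 0.0072, 0.0301]
tcp_rot: [0.997, 0.078, -0.001, -0.0]
ft_force: [-20.6, -1.0, 50.1]
width: 0.218
grasp_force: 50.0
```

```bash
python3 -c "
from h import *
tool()
d=snap('side'); a=np.array(d['img'])[150:230,190:300,::-1]; cv2.imwrite('pics/p8.png',cv2.resize(a,(770,560),interpolation=cv2.INTER_CUBIC))
print([(np.round(o['box']),round(o['score'],2)) for o in ctrl.find_in('side','attenuator_1')])"
```

```text
18.92 [0.5392 0.0072 0.0301] yang -1.4151 z [-0.003  0.    -1.   ] F [-20.6  -1.   50.1] [-0.19  3.78 -0.  ] w 19.8 g 50.013704895973206
[(array([228., 272.,   6.,  30.]), 0.71), (array([218., 291.,  11.,  28.]), 0.56)]
```

View pics/p8.png

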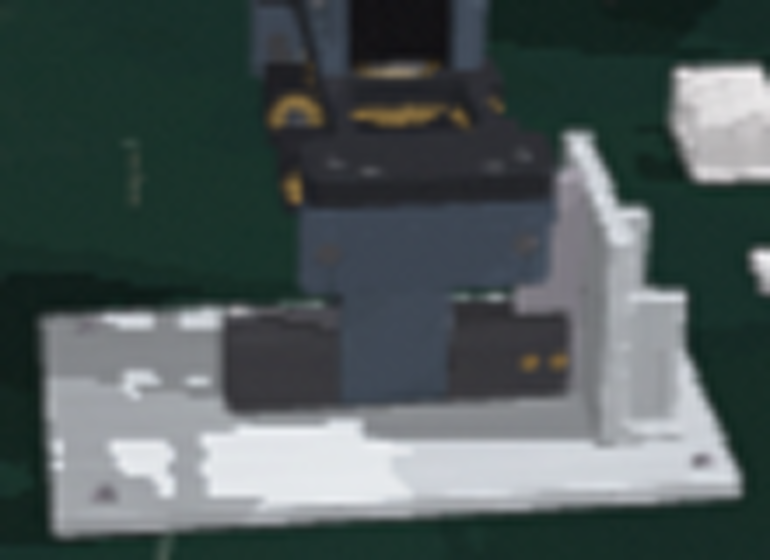

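The stock lies flat on the plate and the blade is against the panel around column 272. Fz is 50 N, which is too hard, so I'll ease it.

Call:
{"op": "send_rows", "data": {
  "motion": [
    [0,0,-0.0,0,0,0,1],
    [0,0,0.0008,0,0,0,1],
    [0,0,0.0008,0,0,0,1],
    [0,0,0,0,0,0,1],
    [0,0,0,0,0,0,1],
    [0,0,0,0,0,0,1]
  ]
}}

```text
time: 19.52
tool_pos: [0.5391, 0.0072, 0.0302]
tcp_rot: [0.997, 0.078, -0.002, -0.0]
ft_force: [-13.1, -1.6, 13.0]
width: 0.216
grasp_force: 50.0
```

```bash
python3 -c "
from h import *
tool()"
```

```text
19.52 [0.5391 0.0072 0.0302] yang -1.4152 z [-0.004  0.    -1.   ] F [-13.1  -1.6  13. ] [-0.23  2.16  0.03] w 19.7 g 50.00320851802826
```

Call:
{"op": "send_rows", "data": {
  "motion": [
    [0.0006,0.0001,0,0,0,0,1],
    [0,0,-0.0003,0,0,0,1],
    [0,0,0,0,0,0,1],
    [0,0,0,0,0,0,1],
    [0,0,0,0,0,0,1],
    [0,0,0,0,0,0,1]
  ]
}}

```text
time: 20.02
tool_pos: [0.5392, 0.0073, 0.0302]
tcp_rot: [0.997, 0.078, -0.002, -0.0]
ft_force: [-18.0, -3.4, 22.8]
width: 0.218
grasp_force: 50.0
```

```bash
python3 -c "
from h import *
s=tool(); print(s['joint_velocities'].round(3) if hasattr(s['joint_velocities'],'round') else s['joint_velocities'])
for c in ('side',):
    snap(c); print([(np.round(o['box']),round(o['score'],2)) for o in ctrl.find_in(c,'attenuator_1')])
tool()
print(ctrl.finish_job())"
```

```text
20.02 [0.5392 0.0073 0.0302] yang -1.4151 z [-0.005  0.    -1.   ] F [-18.   -3.4  22.8] [-0.55  2.96 -0.03] w 19.9 g 50.005958676338196
[ 0.    -0.001  0.     0.     0.    -0.001]
[(array([218., 292.,  14.,  30.]), 0.76), (array([246., 202.,  98.,  52.]), 0.75), (array([230., 272.,  10.,  27.]), 0.52)]
20.12 [0.5392 0.0072 0.0302] yang -1.4151 z [-0.005  0.    -1.   ] F [-17.2  -3.7  22.2] [-0.5   2.92 -0.02] w 19.9 g 50.00594973564148
the job is handed in; nothing more can be done
None
```

The job is handed in after about 20 s of the 72 s (no verdict was returned): both attenuators stand released, one in each crate cell, and the square is still gripped (50 N) and seated in the corner, with the wrist reading about 22 N down and 18 N towards the panel, more than the 10 N asked; the split between plate and panel was not measured separately.

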